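# Gauge a dry-block bore and set the needle stop to its depth

### The job

Gently push the black-headed depth rod of the gauge down into the bore of the green block until it bottoms, and leave it down there. Then push the orange cap of the blue needle-stop post down until its top is level with the top of the rod's head, so that the post holds the measured depth, and let go. Leave the amber bottle and the white jar standing where they are.

Things in the scene. Friction and masses are not known exactly. Their poses are not given: they have to be found in the camera images.
- gauge: Depth gauge, fixed to the bench: white base plate 120 x 150 x 15 mm, two steel pillars 61 mm either side along its y, and a white bridge bar (32 x 148 mm, top 153 mm above the bench; a brass bushing on it reaches 159 mm). Origin: centre of the underside, on the bench; z up. The rod slides in the middle of the bridge, straight above the origin. Place and yaw vary, and the gauge and the post may change sides.
- block: Green dry block 90 x 90 x 100 mm, fixed on the gauge's base under the bridge; its top is 115 mm above the bench. Its middle bore (16 mm wide) is the blind bore to be gauged; its depth, 40 to 85 mm from the block's top, is different each time and unknown beforehand. Origin: centre of its underside, 15 mm above the bench.
- rod: Steel depth rod 12 mm thick with a flat black head, a disc 44 mm across and 12 mm thick. Origin: centre of the head's top face; z up. It only slides up and down. With its tip level with the block's top the head's top is 265 mm above the bench, so depth reached = 265 mm minus the height of the head's top; it starts 0 to 15 mm down. It moves with a push of about 3 N, stays where it is left, and stops hard at the bottom of the bore; do not press it with more than 40 N.
- post: Needle-stop post, fixed to the bench: white round foot 100 mm across and 15 mm thick, blue tube 34 mm across up to 150 mm above the bench. Origin: centre of its underside.
- stop (a joint): How far the post's telescopic stop has been pushed down (m): 0 fully up, 0.1 fully down; it starts 0 to 15 mm down, moves with a push of about 3 N and stays where it is left; nothing marks the right place, it does not stop there by itself.
- stop_top (a point): Centre of the top face of the stop's orange cap, a flat disc 44 mm across and 12 mm thick on a 20 mm aluminium stem, above the post's origin; 265 mm above the bench at joint value 0, lower by the joint value.
- bottle: Bystander: loose amber bottle, 64 mm across, 150 mm tall, standing beyond the gauge and the post. Origin: centre of its underside.
- jar: Bystander: loose white jar with a red cap, 56 mm across, 70 mm tall, standing at the left. Origin: centre of its underside.

How it is judged:
By the outcome, as a careful person would: the job done as asked, in the order asked, and still so for the second after the job is handed in, with the robot touching nothing.
It also fails if it takes over 48 s, if anything falls off the work surface, if the arm or the gripper's body presses on something with over 40 N, if the wrist force passes 120 N, or if a joint passes its speed limit or range.

### The arm

A 6-joint arm with a two-finger parallel gripper is mounted at the origin on the work surface. World frame = base frame: x ahead of the robot, y to its left, z up, the work surface at z = 0. Lengths are in m, angles in rad, forces in N, time in s.
With the tool pointing down it reaches from about 0.25 to 0.775 m from the base axis. Payload 4 kg.
Tool frame: the origin (TCP) lies at the centre of the arm's flange, where the gripper is bolted on; the fingertips stand 199 mm ahead of it and the grasp point (between the pads) lies 180 mm ahead of it (robot.tcp_to_tips is the z of the fingertips in the tool frame, in m); z points along the fingers, y is the line along which they close (so a half turn about z gives the same grasp; the last joint's range is limited). The gripper opens to 94 mm and grips with 3 to 60 N. Pads are 16 mm wide; open, the fingers measure 119 mm over their backs; the gripper's body (75 mm by 177 mm) begins 78 mm behind the grasp point.
Start: joints at [-1.302, 0.087, 1.371, -0, 1.684, -0.103], TCP at [0.2, -0.512, 0.405] pointing down, gripper open.
Joint ranges: [-3.1, 3.1], [-0.76, 2.03], [0.27, 2.55], [-1.08, 4.22], [0.17, 2.65], [-2.57, 2.57]. Speed limits (rad/s): [2.79, 2.79, 3.14, 3.14, 3.14, 3.14].

### API

Orientations are given as [roll, pitch, yaw] about the fixed x, y, z axes, in that order (R = Rz(yaw) Ry(pitch) Rx(roll)).
In Python, from bench import robot gives the robot as it stands.
- The arm moves only by the tool play_rows, never from a script. Its arguments are lists of equal length, an entry for each row: "translation": the shift along the tool's x, y, z scaled (see below), a list of three; "twist": the turn, a rotation vector about the tool's x, y, z scaled (see below), a list of three; "gripper": the opening, from -1 (shut) to 1 (fully open). A call has 1 to 8 rows; each row shifts and turns the commanded pose from where the row before left it, along the tool's axes as they then stand; what a row does not reach is not made up. The controller multiplies each number of a shift by 0.04 m and each number of a turn by 0.1 rad. A row lasts 1/10 s, in which the tool goes at most 50 mm and 8.59 degrees, less where a joint would pass 70% of its speed; a pose out of reach is approached as far as the arm can. A call with a number of a shift or a turn outside -1 to 1 is refused whole. A call with a gripper value outside its range is refused whole. The fingers move at their own pace and stop on an object; the grip force is fixed at half the most. Time passes only in rows, so rows that do not move let the fingers close. It gives the time, the measured TCP pose, the force, the opening and the grip force at its end, in the units of the state.
- robot.get_obs(): the state, without advancing time (a new reading comes with each control period).
- robot.snapshot(name): name is "side" or "top" or "wrist"; returns the picture (480x640x3 uint8, red, green, blue); there is no depth.
- robot.camera_model(name): a dict with "camera_matrix" (3x3 intrinsics, pixels), "rvec" (rotation vector, rad) and "tvec" (3), from world to camera coordinates, as OpenCV has them. Camera axes: x right, y down, z forward; pixel columns grow to the right and rows downward; lengths in m; the calibration is good to about 2 mm. A picture is of the moment at which its call begins: read the wrist's pose just before it. camera_model takes no time and is no camera call; for the wrist camera it gives the pose at the moment of the call.
- robot.close_job(): hands the job in; it is judged then, once.
Trained networks look in the newest picture that a camera, given by its name, has taken for a name from the list of things; names that differ only in an ending like _2 or _b are one class to them, and where a whole thing is asked for, a point or a joint stands for the part that bears it (a point fixed in the world has none). Each returns a list of dicts, best first, with "score" (0 to 1); they miss things now and then, are a little off and sometimes report something else, mostly with a low value. They report only what shows in the picture. A call takes as long as a camera call.
- robot.recognise(name, camera): "centre" ([x, y, z] in m, in world coordinates, good to about 4 mm: the middle of the surface that is visible of it).
- robot.spot_point(name, camera): "centre" ([x, y, z] in m, in world coordinates, good to about 4 mm: a listed point, or the origin of a listed thing).
The state is a dict: "time": time; "joint_positions": joint angles; "qvel": joint speeds; "joint_torque": joint torques, N m; "tool_pos": TCP position; "ee_rot": TCP orientation; "wrist_force": force on the tool from outside, world axes, zero at the start; "wrist_torque": the same for the moment, N m; "width": finger opening in m; "finger_force": force on a finger pad.
Only numpy, scipy, OpenCV 4.12 (cv2) and the standard library are available. Lean on these libraries where they do the work, as an engineer would, in place of code of your own. Each camera call takes 0.05 s, during which the arm holds its last target. There are 200 camera calls.

## Working session

There is one attempt and no reset: what is moved stays moved. The work goes in short steps, Python scripts to look and compute and a tool call to move; the robot and the scene stay as the last step left them, time stands still between calls to the robot, and variables do not carry over. Pictures are saved under pics/ and viewed, at most 10 in all, crops included, and the job is handed in when it is done.

Besides the shell and the picture viewer there is one more tool, called after "Request:" in YAML: its name, and indented under it one key for each argument. play_rows: Moves the arm, as the interface text tells. Its arguments: {"type":"object","properties":{"translation":{"type":"array","items":{"type":"array","items":{"type":"number","minimum":-1,"maximum":1}}},"twist":{"type":"array","items":{"type":"array","items":{"type":"number","minimum":-1,"maximum":1}}},"gripper":{"type":"array","items":{"type":"number"}}},"required":["translation","twist","gripper"]}

```bash
mkdir -p pics; python3 - <<'E'
from bench import robot
import cv2,numpy as np
o=robot.get_obs();print(o['time'],o['tool_pos'],o['ee_rot'],o['width'],o['wrist_force'])
ims=[]
for c in ['side','top']:
    im=robot.snapshot(c);ims.append(im)
    for n in ['gauge','rod','stop_top','post','bottle','jar']:
        for f in ['spot_point']:
            r=getattr(robot,f)(n,c)
            print(c,n,[(np.round(d['centre'],4).tolist(),round(d['score'],2)) for d in r[:2]])
im=np.vstack(ims)
cv2.imwrite('pics/a.png',cv2.resize(np.hstack(ims),(800,300))[:,:,::-1])
print(robot.get_obs()['time'])
E
```

```text
0.0 [ 0.19978125 -0.51232641  0.40350929] [-3.13943848e+00 -1.97938517e-04  3.71791561e-01] 0.09369884530710053 [-0.22573574  0.12120973 -0.96849511]
side gauge [([0.6076, 0.2395, -0.0001], 0.82), ([0.5043, -0.2159, 0.2522], 0.61)]
side rod [([0.6087, 0.24, 0.26], 0.67)]
side stop_top [([0.5061, -0.2166, 0.2517], 0.72)]
side post [([0.5019, -0.2148, -0.003], 0.72), ([0.6077, 0.2428, 0.2584], 0.47)]
side bottle [([0.818, 0.006, 0.0003], 0.83), ([0.5758, 0.4462, -0.0015], 0.64)]
side jar [([0.5746, 0.4444, 0.0006], 0.75)]
top gauge [([0.612, 0.2392, -0.001], 0.65)]
top rod []
top stop_top [([0.5018, -0.2149, 0.2523], 0.71)]
top post [([0.5026, -0.2186, 0.0007], 0.8), ([0.5707, 0.4441, 0.0], 0.33)]
top bottle [([0.8223, 0.0021, 0.0013], 0.79)]
top jar [([0.571, 0.4425, 0.001], 0.94)]
0.7
```

View pics/a.png

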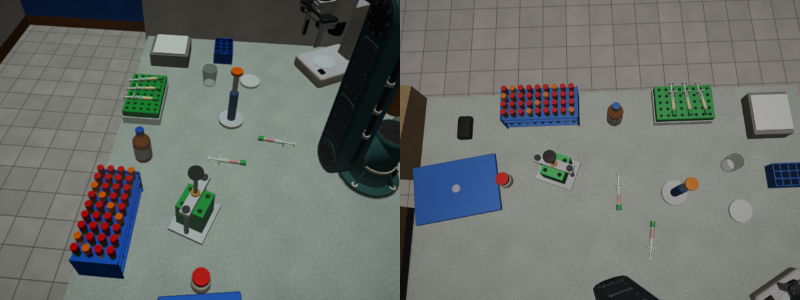

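Rod head is at about (0.609, 0.240, 0.26), in the side picture near (195,173). The stop cap is at (0.503, -0.216, 0.252), near (237,72). I'll shut the gripper and push with the fingertips, rod first.

Request:
play_rows:
  translation:
    - [0.8,-0.68,-0.5]
    - [0.8,-0.68,-0.5]
    - [0.8,-0.68,-0.5]
    - [0.8,-0.68,-0.5]
    - [0.8,-0.68,-0.5]
    - [0.8,-0.68,0]
    - [0.8,-0.68,0]
    - [0.8,-0.68,0]
  twist:
    - [0,0,0]
    - [0,0,0]
    - [0,0,0]
    - [0,0,0]
    - [0,0,0]
    - [0,0,0]
    - [0,0,0]
    - [0,0,0]
  gripper: [-1,-1,-1,-1,-1,-1,-1,-1]

```text
time: 1.5
tool_pos: [0.3595, -0.215, 0.5052]
ee_rot: [3.14, -0.001, 0.371]
wrist_force: [0.4, -0.6, -0.2]
width: 0.0333
finger_force: 0.0
```

Request:
play_rows:
  translation:
    - [0.8,-0.68,0]
    - [0.8,-0.68,0]
    - [0.8,-0.68,0]
    - [0.8,-0.68,0]
    - [0.8,-0.68,0]
    - [0.8,-0.68,0]
    - [0.8,-0.68,0]
    - [0.8,-0.68,0]
  twist:
    - [0,0,0]
    - [0,0,0]
    - [0,0,0]
    - [0,0,0]
    - [0,0,0]
    - [0,0,0]
    - [0,0,0]
    - [0,0,0]
  gripper: [-1,-1,-1,-1,-1,-1,-1,-1]

```text
time: 2.3
tool_pos: [0.5191, 0.0808, 0.5049]
ee_rot: [3.141, -0.001, 0.372]
wrist_force: [-0.7, -1.0, -0.4]
width: 0.0006
finger_force: 0.0
```

Request:
play_rows:
  translation:
    - [0.88,-0.73,0]
    - [0.88,-0.73,0]
    - [0.88,-0.73,0]
    - [0.88,-0.73,0]
    - [0,0,0]
  twist:
    - [0,0,0]
    - [0,0,0]
    - [0,0,0]
    - [0,0,0]
    - [0,0,0]
  gripper: [-1,-1,-1,-1,-1]

```text
time: 2.8
tool_pos: [0.6098, 0.2437, 0.4999]
ee_rot: [-3.14, 0.005, 0.377]
wrist_force: [-0.6, -1.0, -0.1]
width: 0.0008
finger_force: 0.0
```

```bash
python3 - <<'E'
from bench import robot
import cv2,numpy as np
ims=[]
for c in ['wrist','side']:
    im=robot.snapshot(c);ims.append(im)
    r=robot.spot_point('rod',c)
    print(c,[(np.round(d['centre'],4).tolist(),round(d['score'],2)) for d in r[:2]])
o=robot.get_obs();print(o['time'],o['tool_pos'],o['wrist_force'],o['joint_positions'])
cv2.imwrite('pics/b.png',cv2.resize(np.hstack(ims),(800,300))[:,:,::-1])
E
```

```text
wrist [([0.6087, 0.2363, 0.258], 0.96)]
side [([0.6107, 0.2411, 0.2577], 0.65)]
3.0 [0.60707072 0.23814273 0.50536452] [ 0.64824703  0.1611268  -0.36411123] [ 2.87061690e-01  3.31135803e-01  8.84090007e-01 -6.00597284e-04
  1.92580177e+00  1.48674055e+00]
```

View pics/b.png

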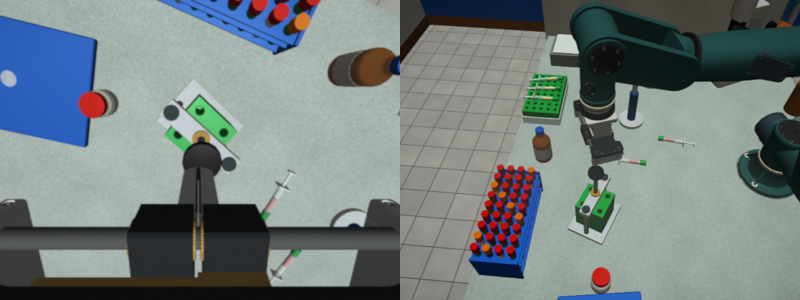

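The wrist picture shows the rod head at (202,160), and the network puts it within 2 mm of the tool axis. I'll descend, staying slow from contact on.

Request:
play_rows:
  translation:
    - [0,0,0.5]
    - [0,0,0.4]
    - [0,0,0.15]
    - [0,0,0.1]
    - [0,0,0.1]
    - [0,0,0.1]
  twist:
    - [0,0,0]
    - [0,0,0]
    - [0,0,0]
    - [0,0,0]
    - [0,0,0]
    - [0,0,0]
  gripper: [-1,-1,-1,-1,-1,-1]

```text
time: 3.6
tool_pos: [0.6072, 0.2385, 0.4523]
ee_rot: [3.141, -0.003, 0.371]
wrist_force: [-0.4, -1.0, 1.8]
width: 0.0008
finger_force: 0.8
```

Request:
play_rows:
  translation:
    - [0,0,0.1]
    - [0,0,0.1]
    - [0,0,0.1]
    - [0,0,0.1]
  twist:
    - [0,0,0]
    - [0,0,0]
    - [0,0,0]
    - [0,0,0]
  gripper: [-1,-1,-1,-1]

```text
time: 4.0
tool_pos: [0.6076, 0.239, 0.4344]
ee_rot: [3.141, -0.001, 0.372]
wrist_force: [0.8, -0.8, 2.1]
width: 0.0004
finger_force: 0.8
```

Request:
play_rows:
  translation:
    - [0,0,0.1]
    - [0,0,0.08]
    - [0,0,0.02]
  twist:
    - [0,0,0]
    - [0,0,0]
    - [0,0,0]
  gripper: [-1,-1,-1]

```text
time: 4.3
tool_pos: [0.6075, 0.2392, 0.4259]
ee_rot: [-3.141, 0.001, 0.372]
wrist_force: [1.1, -1.2, 0.6]
width: 0.0004
finger_force: 0.6
```

Request:
play_rows:
  translation:
    - [0,0,0.03]
    - [0,0,0.03]
    - [0,0,0.02]
  twist:
    - [0,0,0]
    - [0,0,0]
    - [0,0,0]
  gripper: [-1,-1,-1]

```text
time: 4.6
tool_pos: [0.6074, 0.2391, 0.4234]
ee_rot: [-3.141, 0.0, 0.372]
wrist_force: [-0.0, 0.4, 1.2]
width: 0.0003
finger_force: 0.7
```

Request:
play_rows:
  translation:
    - [0,0,0.03]
    - [0,0,0.03]
    - [0,0,0.02]
  twist:
    - [0,0,0]
    - [0,0,0]
    - [0,0,0]
  gripper: [-1,-1,-1]

```text
time: 4.9
tool_pos: [0.6074, 0.2391, 0.4201]
ee_rot: [-3.141, 0.0, 0.372]
wrist_force: [0.1, 0.5, 1.6]
width: 0.0004
finger_force: 0.7
```

Request:
play_rows:
  translation:
    - [0,0,0.03]
    - [0,0,0.03]
    - [0,0,0.03]
  twist:
    - [0,0,0]
    - [0,0,0]
    - [0,0,0]
  gripper: [-1,-1,-1]

```text
time: 5.2
tool_pos: [0.6074, 0.2391, 0.4169]
ee_rot: [-3.141, -0.0, 0.372]
wrist_force: [-0.9, -0.0, 5.2]
width: 0.0004
finger_force: 2.2
```

Request:
play_rows:
  translation:
    - [0,0,0.02]
  twist:
    - [0,0,0]
  gripper: [-1]

```text
time: 5.3
tool_pos: [0.6072, 0.2391, 0.4169]
ee_rot: [-3.141, -0.001, 0.372]
wrist_force: [-1.9, 0.5, 5.7]
width: 0.0003
finger_force: 3.2
```

Request:
play_rows:
  translation:
    - [0,0,0.03]
    - [0,0,0.0]
  twist:
    - [0,0,0]
    - [0,0,0]
  gripper: [-1,-1]

```text
time: 5.5
tool_pos: [0.607, 0.239, 0.4169]
ee_rot: [3.142, -0.002, 0.372]
wrist_force: [-1.9, 1.0, 7.8]
width: 0.0003
finger_force: 3.5
```

Request:
play_rows:
  translation:
    - [0,0,0.05]
    - [0,0,0.0]
  twist:
    - [0,0,0]
    - [0,0,0]
  gripper: [-1,-1]

```text
time: 5.7
tool_pos: [0.6067, 0.2389, 0.4168]
ee_rot: [3.141, -0.004, 0.372]
wrist_force: [-3.4, -0.5, 12.0]
width: 0.0009
finger_force: 5.8
```

It bottoms at TCP z = 0.4169, a depth of about 47 mm: force rises with no further motion. Lifting straight off and moving to the post.

Request:
play_rows:
  translation:
    - [0,0,-0.4]
    - [0,0,-0.9]
    - [0,0,-0.9]
    - [-0.6,0.88,-0.2]
    - [-0.6,0.88,0]
    - [-0.6,0.88,0]
    - [-0.6,0.88,0]
    - [-0.6,0.88,0]
  twist:
    - [0,0,0]
    - [0,0,0]
    - [0,0,0]
    - [0,0,0]
    - [0,0,0]
    - [0,0,0]
    - [0,0,0]
    - [0,0,0]
  gripper: [-1,-1,-1,-1,-1,-1,-1,-1]

```text
time: 6.5
tool_pos: [0.559, 0.0299, 0.508]
ee_rot: [3.141, 0.001, 0.372]
wrist_force: [0.9, 0.5, 0.2]
width: 0.0005
finger_force: 0.0
```

Request:
play_rows:
  translation:
    - [-0.6,0.88,0]
    - [-0.6,0.88,0]
    - [-0.6,0.88,0]
    - [-0.6,0.88,0]
    - [-0.6,0.88,0]
    - [-0.5,0.84,0]
    - [0,0,0]
  twist:
    - [0,0,0]
    - [0,0,0]
    - [0,0,0]
    - [0,0,0]
    - [0,0,0]
    - [0,0,0]
    - [0,0,0]
  gripper: [-1,-1,-1,-1,-1,-1,-1]

```text
time: 7.2
tool_pos: [0.5044, -0.2189, 0.5072]
ee_rot: [3.142, 0.003, 0.365]
wrist_force: [0.3, -0.4, 0.2]
width: 0.0002
finger_force: 0.0
```

```bash
python3 - <<'E'
from bench import robot
import cv2,numpy as np
ims=[]
for c,n in [('wrist','stop_top'),('side','rod')]:
    im=robot.snapshot(c);ims.append(im)
    r=robot.spot_point(n,c)
    print(c,[(np.round(d['centre'],4).tolist(),round(d['score'],2)) for d in r[:2]])
o=robot.get_obs();print(o['time'],o['tool_pos'],o['wrist_force'],o['ee_rot'])
cv2.imwrite('pics/c.png',cv2.resize(np.hstack(ims),(800,300))[:,:,::-1])
E
```

```text
wrist [([0.5079, -0.2178, 0.2516], 0.57)]
side [([0.6094, 0.2391, 0.2163], 0.57)]
7.4 [ 0.5055087  -0.21400177  0.50845072] [ 0.42102133 -0.46189993  1.32518679] [-3.14103454e+00  7.76667389e-05  3.72671298e-01]
```

View pics/c.png

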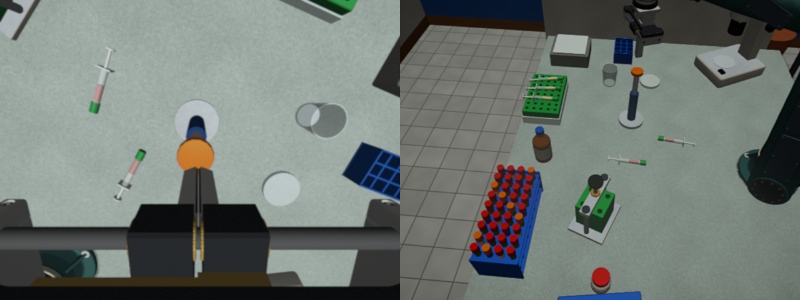

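The side picture shows the rod head down at about (597,182), and the orange cap is centred under the tool at (195,155) in the wrist view. Pushing the cap to TCP z = 0.4169.

Request:
play_rows:
  translation:
    - [0,0,0.7]
    - [0,0,0.5]
    - [0,0,0.14]
    - [0,0,0.14]
    - [0,0,0.14]
    - [0,0,0.14]
    - [0,0,0.14]
    - [0,0,0.1]
  twist:
    - [0,0,0]
    - [0,0,0]
    - [0,0,0]
    - [0,0,0]
    - [0,0,0]
    - [0,0,0]
    - [0,0,0]
    - [0,0,0]
  gripper: [-1,-1,-1,-1,-1,-1,-1,-1]

```text
time: 8.2
tool_pos: [0.5056, -0.2146, 0.4289]
ee_rot: [3.14, -0.002, 0.372]
wrist_force: [0.3, 1.0, 2.0]
width: 0.0005
finger_force: 1.1
```

Request:
play_rows:
  translation:
    - [0,0,0.08]
    - [0,0,0.03]
    - [0,0,0]
  twist:
    - [0,0,0]
    - [0,0,0]
    - [0,0,0]
  gripper: [-1,-1,-1]

```text
time: 8.5
tool_pos: [0.5052, -0.2149, 0.4238]
ee_rot: [-3.142, 0.001, 0.371]
wrist_force: [0.1, -0.4, 1.5]
width: 0.0003
finger_force: 0.2
```

Request:
play_rows:
  translation:
    - [0,0,0.05]
    - [0,0,0.05]
    - [0,0,0.03]
    - [0,0,0.02]
    - [0,0,0]
  twist:
    - [0,0,0]
    - [0,0,0]
    - [0,0,0]
    - [0,0,0]
    - [0,0,0]
  gripper: [-1,-1,-1,-1,-1]

```text
time: 9.0
tool_pos: [0.5052, -0.2149, 0.418]
ee_rot: [3.141, 0.001, 0.372]
wrist_force: [0.1, -0.2, 1.4]
width: 0.0005
finger_force: 0.5
```

Request:
play_rows:
  translation:
    - [0,0,0.015]
    - [0,0,0.01]
    - [0,0,0]
  twist:
    - [0,0,0]
    - [0,0,0]
    - [0,0,0]
  gripper: [-1,-1,-1]

```text
time: 9.3
tool_pos: [0.5053, -0.2148, 0.4172]
ee_rot: [3.141, 0.0, 0.372]
wrist_force: [-1.3, -1.0, 2.0]
width: 0.0004
finger_force: 0.7
```

Request:
play_rows:
  translation:
    - [0,0,0.008]
    - [0,0,0]
    - [0,0,0]
  twist:
    - [0,0,0]
    - [0,0,0]
    - [0,0,0]
  gripper: [-1,-1,-1]

```text
time: 9.6
tool_pos: [0.5053, -0.2147, 0.417]
ee_rot: [3.141, 0.0, 0.372]
wrist_force: [-1.5, -1.2, 1.4]
width: 0.0005
finger_force: 0.8
```

Level to about 0.1 mm. Lifting clear and checking.

Request:
play_rows:
  translation:
    - [0,0,-0.2]
    - [0,0,-0.8]
    - [0,0,-0.9]
    - [-0.9,0,-0.3]
    - [-0.9,0,0]
    - [-0.9,0,0]
    - [-0.9,0,0]
    - [0,0,0]
  twist:
    - [0,0,0]
    - [0,0,0]
    - [0,0,0]
    - [0,0,0]
    - [0,0,0]
    - [0,0,0]
    - [0,0,0]
    - [0,0,0]
  gripper: [-1,-1,-1,-1,-1,-1,-1,-1]

```text
time: 10.4
tool_pos: [0.3686, -0.2676, 0.5061]
ee_rot: [3.14, -0.0, 0.368]
wrist_force: [0.3, -0.6, 0.4]
width: 0.0004
finger_force: 0.0
```

```bash
python3 - <<'E'
from bench import robot
import cv2,numpy as np
ims=[]
for c in ['side','top']:
    im=robot.snapshot(c);ims.append(im)
    for n in ['rod','stop_top','bottle','jar']:
        r=robot.spot_point(n,c)
        print(c,n,[(np.round(d['centre'],4).tolist(),round(d['score'],2)) for d in r[:1]])
o=robot.get_obs();print(o['time'],o['tool_pos'],o['wrist_force'])
cv2.imwrite('pics/d.png',cv2.resize(np.hstack(ims),(800,300))[:,:,::-1])
E
```

```text
side rod [([0.6064, 0.2408, 0.2156], 0.98)]
side stop_top [([0.5026, -0.214, 0.2176], 0.84)]
side bottle [([0.8157, 0.0044, 0.0017], 0.8)]
side jar [([0.5757, 0.4473, 0.0023], 0.58)]
top rod [([0.6098, 0.2393, 0.2216], 0.52)]
top stop_top [([0.5, -0.2173, 0.2197], 0.74)]
top bottle [([0.8198, -0.0002, 0.0], 0.72)]
top jar [([0.5693, 0.4454, 0.0008], 0.92)]
10.9 [ 0.37177685 -0.26678962  0.50472323] [-0.25149628  0.55550226 -0.12303869]
```

View pics/d.png

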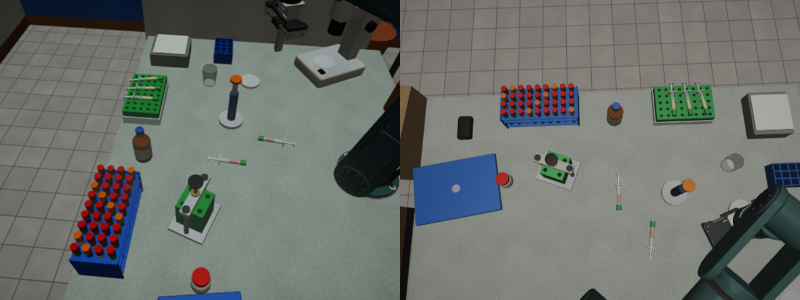

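The rod head (195,182) and the cap (236,79) are both down at about 0.218 m. The bottle and jar are where they were, and the arm is clear.

```bash
python3 -c "
from bench import robot
print(robot.close_job())"
```

```text
the job is handed in; nothing more can be done
None
```

The job is handed in: the rod is bottomed at about 47 mm depth, the stop cap was set to within about 0.1 mm of the rod head's height, and the bottle and jar were left untouched.

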